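Post the sold jade tablet through the lock box's spring flap

TASK

The sold jade tablet lies on the felt ledge of the grey lock box; post it into the box without picking it up. Press the spring flap down with one finger and hold it open, and while it is held open push the tablet off the ledge and through the opening with the other finger, never lifting, pinching or squeezing the tablet. Then draw the hand away so that the flap springs fully shut with the tablet inside, leaving the torch, loupe, stamp and ink tin where they are.

Things in the scene. Friction and masses are not known exactly. Their poses are not given: they have to be found in the camera images.
- lockbox: grey sheet-steel lock box, fixed, 150 (x) x 268 (y) x 96 mm high. Origin: centre of the underside, z up; +y along its length from felt ledge to flap, +x to the hinge side, -x to the front with the round lock. Flat top at z 96: ledge at y -134 to -30, opening at y -30 to 108, x -42 to 42. A straight guide rail, 6.5 mm high, on each side at |x| 42 to 49. Hollow, 89 mm deep below the top
- entry (a point): middle of the edge where the ledge ends and the opening begins (box frame x 0, y -30, z 96 mm), level with the top; its axes are those of the box: x to the hinge side, y into the opening, z up
- flap (a joint): flap angle, rad: 0 shut, level with the top; grows as it is pressed down into the box; stop at 1.1. Smooth steel plate 83 (x) x 136 (y) x 3 mm, fills the opening, hinged on its +x side (x 42 mm), free edge at x -42 swings down. A light spring shuts it: 2 to 5 N at its middle; the tablet's weight does not open it. Pressed 35 mm down near its middle it is at about 0.7 to 0.9; a tablet slides off
- flap_mid (a point): middle of the flap's upper face, 42 mm from the hinge; it moves with the flap
- tablet: polished flat jade tablet, grey-green, rounded corners, 55 (x) x 45 (y) x 6 mm, about 35 g; origin: centre of its underside, z up. Starts flat on the ledge between the rails, its y within 0.25 rad of the box's y, its centre 30 to 42 mm before the opening's edge
- torch: black pocket torch lying in front of the box, 28 x 106 x 28 mm, long in its y; origin under its centre; bystander
- loupe: small folding loupe in front of the box, 24 x 36 x 16 mm; origin under its centre; bystander
- stamp: brown turned rubber stamp standing behind the box, 27 mm wide, 63 mm high; origin: centre of its foot; bystander
- ink_tin: round red ink pad tin behind the box, 60 mm wide, 20 mm high; origin: centre of its underside; bystander
Not all that is in view belongs to the job. Leave any orange or red look-alike of the tablet alone.

How it is judged:
On the way, in this order (a step that is already met when the one before it is completed fails the run):
1. the flap is pressed open while the tablet is still wholly or nearly on the ledge (value of joint flap above 0.45 rad and y of tablet in the frame of entry below -0.024 m), for 0.1 s.
2. with the flap still held open, a finger pushes the tablet, still level with the ledge, out over the edge of the opening (value of joint flap above 0.45 rad and contact force between the fingers and tablet above 0.02 N and y of tablet in the frame of entry between -0.014 and 0.008 m and z of tablet in the frame of entry above -0.008 m), for 0.04 s.
At the end, for the whole second after the job is handed in: the tablet lies at rest inside the lock box (its centre within the walls and more than 36 mm below the top), and the flap is shut again (within 0.06 rad) (z of tablet in the frame of lockbox below 0.06 m and x of tablet in the frame of lockbox between -0.073 and 0.073 m and y of tablet in the frame of lockbox between -0.132 and 0.132 m and linear speed of tablet below 0.02 m/s and value of joint flap below 0.06 rad); the robot touches nothing.
It fails at once if the tablet is lifted more than 15 mm off the ledge (z of tablet in the frame of entry above 0.015 m).
It fails at once if the tablet is squeezed or pressed with more than 15 N (contact force between the fingers and tablet above 15 N).
It fails at once if torch, loupe, stamp or ink tin is moved by more than 15 mm (distance of any of torch, loupe, stamp, ink_tin from where it was at the start of the episode above 0.015 m).
It also fails if it takes over 32 s, if anything falls off the work surface, if the arm or the gripper's body presses on something with over 40 N, if the wrist force passes 120 N, or if a joint passes its speed limit or range.

ROBOT

A 6-joint arm with a two-finger parallel gripper is mounted at the origin on a cart in front of the work surface, level with it; the furniture and walls round the work are solid. World frame = base frame: x ahead of the robot, y to its left, z up, the work surface at z = 0. Lengths are in m, angles in rad, forces in N, time in s.
With the tool pointing down it reaches from about 0.325 to 0.85 m from the base axis. Payload 4.4 kg.
Tool frame: the origin (TCP) lies at the very end of the fingers, on their centre line; the grasp point (between the pads) lies 19 mm behind it; z points along the fingers, y is the line along which they close (so a half turn about z gives the same grasp; the last joint's range is limited). The gripper opens to 94 mm and grips with 3 to 60 N. Pads are 16 mm wide; open, the fingers measure 119 mm over their backs; the gripper's body (75 mm by 177 mm) begins 78 mm behind the grasp point.
Start: joints at [-1.25, 0.207, 1.542, -0, 1.393, -0.15], TCP at [0.261, -0.512, 0.205] pointing down, gripper open.
Joint ranges: [-2.73, 2.73], [-0.86, 2.22], [0.23, 2.46], [-1.11, 4.25], [0.08, 2.63], [-2.82, 2.82]. Speed limits (rad/s): [2.79, 2.79, 3.14, 3.14, 3.14, 3.14].

INTERFACE

Orientations are given as a rotation vector (axis times angle).
In Python, from cell import bot gives the robot as it stands. The module is installed in compiled form; this text tells all that it offers.
- The arm moves only by the tool step_arm, never from a script. Its argument "increments" is a list of rows, each an object of numbers: "dx", "dy", "dz": the shift along the tool's x, y, z in m; "rx", "ry", "rz": the turn, a rotation vector about the tool's x, y, z in degrees; "jaw": the opening, from 0 (shut) to 1 (fully open). In form: [{"dx": .., "dy": .., "dz": .., "rx": .., "ry": .., "rz": .., "jaw": ..}, ...]. A call has 1 to 5 rows; each row is the pose to reach, as a shift and turn from the pose commanded when the call began, along the tool's axes at that moment; what a row does not reach only later rows make up. A row lasts 1/12 s, in which the tool goes at most 41.7 mm and 7.16 degrees, less where a joint would pass 70% of its speed; a pose out of reach is approached as far as the arm can. A call with a gripper value outside its range is refused whole. The fingers move at their own pace and stop on an object; "grip_force" is the grip in N (left out, the last holds). Time passes only in rows, so rows that repeat a pose let the fingers close. It gives the time, the measured TCP pose, the force, the opening and the grip force at its end, in the units of the state.
- bot.observe(): the state, without advancing time (a new reading comes with each control period).
- bot.get_image(name): name is "scene" or "side" or "wrist"; returns a dict with "img" (384x512x3 uint8, blue, green, red), "intrinsics" (3x3 intrinsics, pixels), "rvec" (rotation vector, rad) and "tvec" (3), from world to camera coordinates, as OpenCV has them. Camera axes: x right, y down, z forward; pixel columns grow to the right and rows downward; lengths in m; the calibration is good to about 2 mm. The wrist camera is an equidistant fisheye: a pixel r from the principal point sees the ray r / f radians off the axis. A picture is of the moment at which its call begins. There is no depth.
- bot.sign_off(): hands the job in; it is judged then, once.
The state is a dict: "t": time; "joint_positions": joint angles; "qvel": joint speeds; "joint_efforts": joint torques, N m; "ee_pos": TCP position; "tcp_rot": TCP orientation; "contact_force": force on the tool from outside, world axes, zero at the start; "torque": the same for the moment, N m; "opening": finger opening in m; "gripper_force": force on a finger pad.
Only numpy, scipy, OpenCV 4.12 (cv2) and the standard library are available. Lean on these libraries where they do the work, as an engineer would, in place of code of your own. Each camera call takes 0.05 s, during which the arm holds its last target. There are 200 camera calls.

## Working session

There is one attempt and no reset: what is moved stays moved. The work goes in short steps, Python scripts to look and compute and a tool call to move; the robot and the scene stay as the last step left them, time stands still between calls to the robot, and variables do not carry over. Pictures are saved under pics/ and viewed, at most 10 in all, crops included, and the job is handed in when it is done.

Besides the shell and the picture viewer there is one more tool, called after "Request:" as name(argument=value, ...), one argument or row to a line, values as JSON. step_arm: Moves the arm, as the interface text tells. Its arguments: {"type":"object","properties":{"increments":{"type":"array"},"grip_force":{"type":"number"}},"required":["increments"]}

```bash
mkdir -p pics; cat > h.py <<'E'
import numpy as np, cv2, pickle
from cell import bot
def snap(n,tag):
    d=bot.get_image(n); pickle.dump(d,open(f'pics/{tag}.pkl','wb')); cv2.imwrite(f'pics/{tag}.png',d['img']); return d
E
python3 - <<'E'
from h import *
a=snap('scene','s0');b=snap('side','d0')
o=bot.observe();print({k:np.round(v,3) for k,v in o.items()})
for d in(a,b):
    R=cv2.Rodrigues(d['rvec'])[0];print(-R.T@np.ravel(d['tvec']),R[2])
E
```

```text
{'t': np.float64(0.1), 'joint_positions': array([-1.251,  0.207,  1.543, -0.   ,  1.393, -0.15 ]), 'qvel': array([-0.001, -0.   , -0.003,  0.   , -0.   , -0.001]), 'joint_efforts': array([-1.0000e-03, -3.7187e+01, -2.8229e+01,  7.0000e-02,  3.1000e-02,
       -0.0000e+00]), 'ee_pos': array([ 0.261, -0.512,  0.204]), 'tcp_rot': array([-3.053, -0.732,  0.   ]), 'contact_force': array([-0.183,  0.4  , -0.27 ]), 'torque': array([-0.003,  0.012, -0.002]), 'gripper_force': np.float64(0.0), 'opening': np.float64(0.094)}
[0.11643223 0.59794748 0.50486144] [ 0.50288367 -0.69699135 -0.51118594]
[0.57458695 0.73626062 0.53950945] [-0.04985248 -0.85169537 -0.52166055]
```

View pics/s0.png

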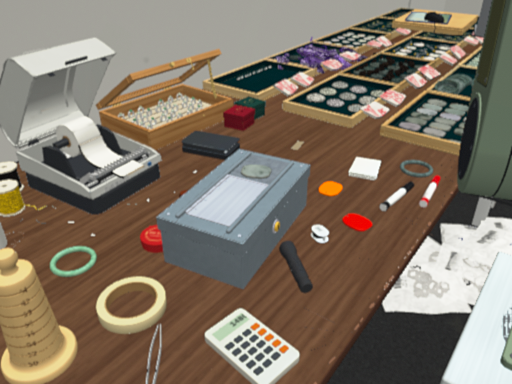

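View pics/d0.png

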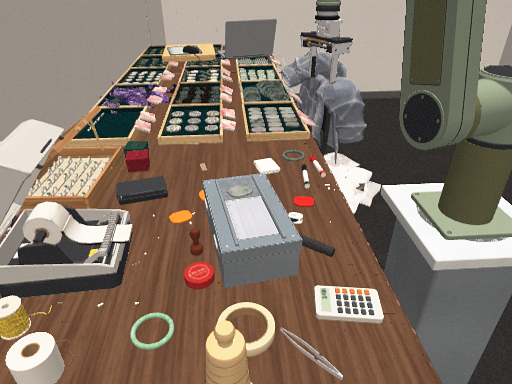

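```bash
python3 - <<'E'
import cv2,numpy as np
a=cv2.imread('pics/s0.png')[140:285,155:315];b=cv2.imread('pics/d0.png')[165:310,190:340]
f=lambda x,s:cv2.resize(x,None,fx=s,fy=s,interpolation=cv2.INTER_CUBIC)
c=np.zeros((580,800,3),np.uint8)
A=f(a,4)[:, :640]
cv2.imwrite('pics/s0c.png',A); cv2.imwrite('pics/d0c.png',f(b,4))
E
```

```text
(no output)
```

View pics/s0c.png

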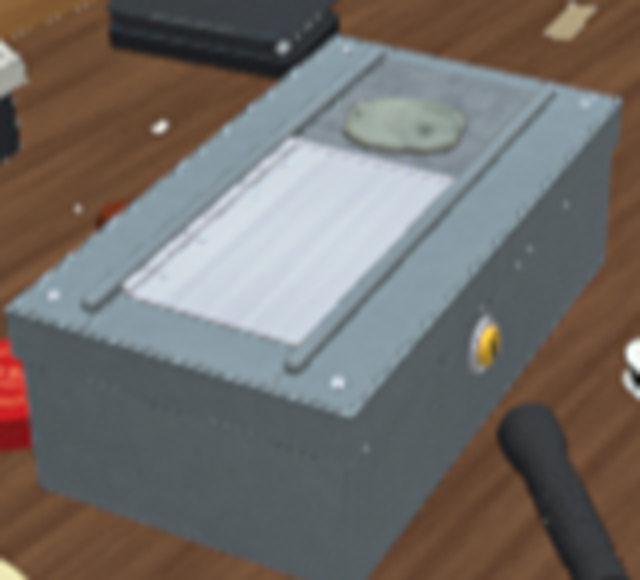

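View pics/d0c.png

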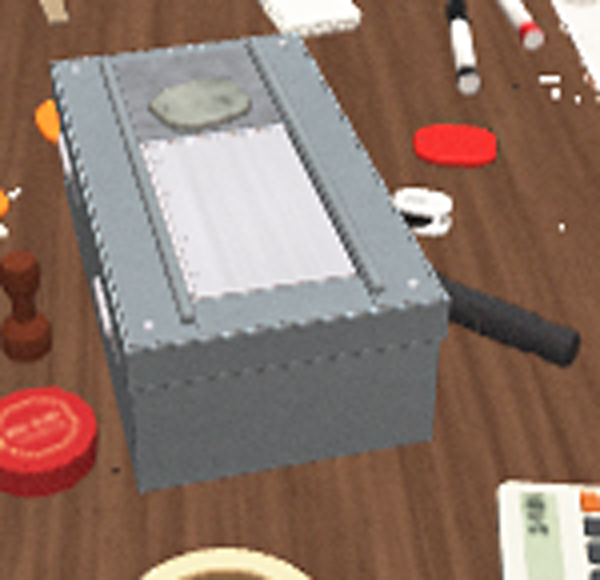

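```bash
cat > fit.py <<'E'
from h import *
from scipy.optimize import least_squares
S=np.array([(8,312),(352,417),(621,100),(338,38),(125,288),(300,345),(455,178),(297,137),(405,122)])/4+[155-.375,140-.375]
D=np.array([(127,352),(447,302),(300,38),(52,65),(194,298),(355,275),(285,124),(142,142),(200,101)])/4+[190-.375,165-.375]
B=np.array([(75,134),(-75,134),(-75,-134),(75,-134),(42,108),(-42,108),(-42,-30),(42,-30)])/1000
d=[pickle.load(open(f'pics/{n}.pkl','rb')) for n in('s0','d0')]
P=[d_['intrinsics']@np.c_[cv2.Rodrigues(d_['rvec'])[0],np.ravel(d_['tvec'])] for d_ in d]
X=cv2.triangulatePoints(P[0],P[1],S.T.astype(float),D.T.astype(float));X=(X[:3]/X[3]).T
print(X.round(4))
def pr(P,x): q=np.c_[x,np.ones(len(x))]@P.T; return q[:,:2]/q[:,2:]
def w(p): c,s=np.cos(p[2]),np.sin(p[2]); return np.c_[B@np.array([[c,s],[-s,c]])+p[:2],np.full(8,p[3])]
r=least_squares(lambda p:np.r_[pr(P[0],w(p))-S[:8],pr(P[1],w(p))-D[:8]].ravel(),[.5,0,0,.096],loss='soft_l1')
print(r.x,np.abs(r.fun).max(),(r.fun**2).mean()**.5)
p=r.x;c,s=np.cos(p[2]),np.sin(p[2]);R=np.array([[c,-s],[s,c]])
print('tablet box',(X[8,:2]-p[:2])@R,'entry',R@[0,-.03]+p[:2])
E
python3 fit.py
```

```text
[[ 0.5978  0.2132  0.0942]
 [ 0.4473  0.1862  0.0937]
 [ 0.4917 -0.0776  0.0955]
 [ 0.6435 -0.0535  0.0949]
 [ 0.5665  0.1798  0.0987]
 [ 0.4884  0.1657  0.0963]
 [ 0.5105  0.032   0.0995]
 [ 0.5899  0.0441  0.0992]
 [ 0.5567  0.0064  0.1011]]
[0.54492274 0.06772458 0.1683233  0.09679641] 2.2117977535766045 1.2524122141723213
tablet box [ 0.00129479 -0.06240821] entry [0.54994863 0.03814857]
```

```bash
cat >> h.py <<'E'
from scipy.spatial.transform import Rotation as Ro
BOX=[.545,.0677,.168,.0965]   # x,y,yaw,top z
def axes():
    c,s=np.cos(BOX[2]),np.sin(BOX[2]); return np.array([c,s,0]),np.array([-s,c,0]),np.array([0,0,1.])
def goal(x,y,h,th,psi=0):
    """inner tip corner of rear finger B at entry-frame x,y,h (mm); tilt th, yaw psi (deg)"""
    xb,yb,z=axes(); th=np.radians(th)
    Y=Ro.from_rotvec([0,0,np.radians(psi)]).apply(yb)
    d=Y*np.cos(th)-z*np.sin(th); zt=-Y*np.sin(th)-z*np.cos(th); yt=-d
    R=np.c_[np.cross(yt,zt),yt,zt]
    e=np.array([BOX[0],BOX[1],BOX[3]])-.03*yb
    return e+(x*xb+y*yb+h*z)/1000+.047*d,R
def inc(*a):
    p,R=goal(*a); o=bot.observe(); R0=Ro.from_rotvec(o['tcp_rot']).as_matrix()
    print(a,'mm',(R0.T@(p-o['ee_pos'])*1000).round(1),'deg',np.degrees(Ro.from_matrix(R0.T@R).as_rotvec()).round(2),'tcp',p.round(3))
def where():
    o=bot.observe(); R0=Ro.from_rotvec(o['tcp_rot']).as_matrix(); xb,yb,z=axes()
    e=np.array([BOX[0],BOX[1],BOX[3]])-.03*yb
    for n,s in(('B',1),('A',-1)):
        v=o['ee_pos']+s*R0[:,1]*o['opening']/2-e; print(n,(np.array([v@xb,v@yb,v@z])*1000).round(1))
    print('t',o['t'],'F',np.round(o['contact_force'],1),'op',o['opening'])
E
python3 -c "
from h import *
inc(0,-68,85,20)"
```

```text
(0, -68, 85, 20) mm [ 500.3 -336.    39.8] deg [-19.96  -3.03  17.17] tcp [0.554 0.015 0.165]
```

Request:
step_arm(
  increments=[
    {"dx": 0.5, "dy": -0.336, "dz": 0.02, "jaw": 1},
    {"dx": 0.5, "dy": -0.336, "dz": 0.02, "jaw": 1},
    {"dx": 0.5, "dy": -0.336, "dz": 0.02, "jaw": 1},
    {"dx": 0.5, "dy": -0.336, "dz": 0.02, "jaw": 1},
    {"dx": 0.5, "dy": -0.336, "dz": 0.02, "jaw": 1},
  ],
)

```text
validation failed for argument at $.in...
```

```bash
python3 -c "
from h import *
where();inc(0,-68,85,20)"
```

```text
B [-363.3 -538.6  107.8]
A [-391.3 -448.9  108. ]
t 0.1 F [-0.2  0.4 -0.3] op 0.0940053597865196
(0, -68, 85, 20) mm [ 500.3 -336.    39.8] deg [-19.96  -3.03  17.17] tcp [0.554 0.015 0.165]
```

Request:
step_arm(
  increments=[
    {"dx": 0.1, "dy": -0.067, "dz": 0.0, "rx": 0, "ry": 0, "rz": 0, "jaw": 1.0},
    {"dx": 0.2, "dy": -0.134, "dz": 0.0, "rx": 0, "ry": 0, "rz": 0, "jaw": 1.0},
  ],
  grip_force=10,
)

```text
t: 0.27
ee_pos: [0.3008, -0.4398, 0.2045]
tcp_rot: [-3.055, -0.726, 0.0]
contact_force: [0.2, 0.7, -0.6]
opening: 0.0942
gripper_force: 0.0
```

Request:
step_arm(
  increments=[
    {"dx": 0.4, "dy": -0.27, "dz": 0.02, "rx": -20, "ry": -3, "rz": 17, "jaw": 1.0},
    {"dx": 0.4, "dy": -0.27, "dz": 0.02, "rx": -20, "ry": -3, "rz": 17, "jaw": 1.0},
    {"dx": 0.4, "dy": -0.27, "dz": 0.02, "rx": -20, "ry": -3, "rz": 17, "jaw": 1.0},
    {"dx": 0.4, "dy": -0.27, "dz": 0.02, "rx": -20, "ry": -3, "rz": 17, "jaw": 1.0},
    {"dx": 0.4, "dy": -0.27, "dz": 0.02, "rx": -20, "ry": -3, "rz": 17, "jaw": 1.0},
  ],
)

```text
t: 0.68
ee_pos: [0.3881, -0.2813, 0.1972]
tcp_rot: [2.778, 0.233, 0.044]
contact_force: [1.0, -0.5, 0.6]
opening: 0.094
gripper_force: 0.0
```

```bash
python3 -c "
from h import *
where();inc(0,-68,85,20)"
```

```text
B [-213.1 -332.   117.1]
A [-213.1 -243.8   84.4]
t 0.6833 F [ 1.  -0.5  0.6] op 0.09400250959895019
(0, -68, 85, 20) mm [ 213.  -258.8  -61.6] deg [ 0.32 -0.07 -0.03] tcp [0.554 0.015 0.165]
```

Request:
step_arm(
  increments=[
    {"dx": 0.213, "dy": -0.259, "dz": -0.062, "rx": 0, "ry": 0, "rz": 0, "jaw": 1.0},
    {"dx": 0.213, "dy": -0.259, "dz": -0.062, "rx": 0, "ry": 0, "rz": 0, "jaw": 1.0},
    {"dx": 0.213, "dy": -0.259, "dz": -0.062, "rx": 0, "ry": 0, "rz": 0, "jaw": 1.0},
    {"dx": 0.213, "dy": -0.259, "dz": -0.062, "rx": 0, "ry": 0, "rz": 0, "jaw": 1.0},
    {"dx": 0.213, "dy": -0.259, "dz": -0.062, "rx": 0, "ry": 0, "rz": 0, "jaw": 1.0},
  ],
)

```text
t: 1.1
ee_pos: [0.4897, -0.0992, 0.1783]
tcp_rot: [2.781, 0.239, 0.043]
contact_force: [0.8, -0.9, 1.0]
opening: 0.0941
gripper_force: 0.0
```

```bash
python3 -c "
from h import *
where();inc(0,-68,85,20)"
```

```text
B [ -82.2 -169.4   98. ]
A [-82.6 -81.1  65.6]
t 1.1 F [ 0.8 -0.9  1. ] op 0.09410853217406541
(0, -68, 85, 20) mm [ 82.8 -99.4 -22.7] deg [ 0.15 -0.07  0.19] tcp [0.554 0.015 0.165]
```

Request:
step_arm(
  increments=[
    {"dx": 0.083, "dy": -0.099, "dz": -0.023, "rx": 0, "ry": 0, "rz": 0, "jaw": 1.0},
    {"dx": 0.083, "dy": -0.099, "dz": -0.023, "rx": 0, "ry": 0, "rz": 0, "jaw": 1.0},
    {"dx": 0.083, "dy": -0.099, "dz": -0.023, "rx": 0, "ry": 0, "rz": 0, "jaw": 1.0},
    {"dx": 0.083, "dy": -0.099, "dz": -0.023, "rx": 0, "ry": 0, "rz": 0, "jaw": 1.0},
    {"dx": 0.083, "dy": -0.099, "dz": -0.023, "rx": 0, "ry": 0, "rz": 0, "jaw": 1.0},
  ],
)

```text
t: 1.52
ee_pos: [0.5545, 0.0144, 0.165]
tcp_rot: [2.781, 0.244, 0.041]
contact_force: [-0.2, -0.1, 0.5]
opening: 0.0939
gripper_force: 0.0
```

```bash
python3 -c "
from h import *
d=snap('wrist','w1')
cv2.imwrite('pics/w1b.png',cv2.resize(d['img'],(800,600),interpolation=cv2.INTER_CUBIC))
where();inc(0,-68,85,20)
R=cv2.Rodrigues(d['rvec'])[0];print(-R.T@np.ravel(d['tvec']),R[2],d['intrinsics'])"
```

```text
B [ -0.4 -69.6  84.9]
A [-0.9 18.3 52.7]
t 1.5667 F [-0.1  0.2  0.1] op 0.09361230185196515
(0, -68, 85, 20) mm [ 0.7 -1.7 -0.8] deg [0.16 0.01 0.31] tcp [0.554 0.015 0.165]
[0.61943041 0.09010719 0.33294393] [-0.20687235 -0.37405696 -0.90403829] [[297.31863964   0.         254.52427065]
 [  0.         297.31863964 191.24005142]
 [  0.           0.           1.        ]]
```

View pics/w1b.png

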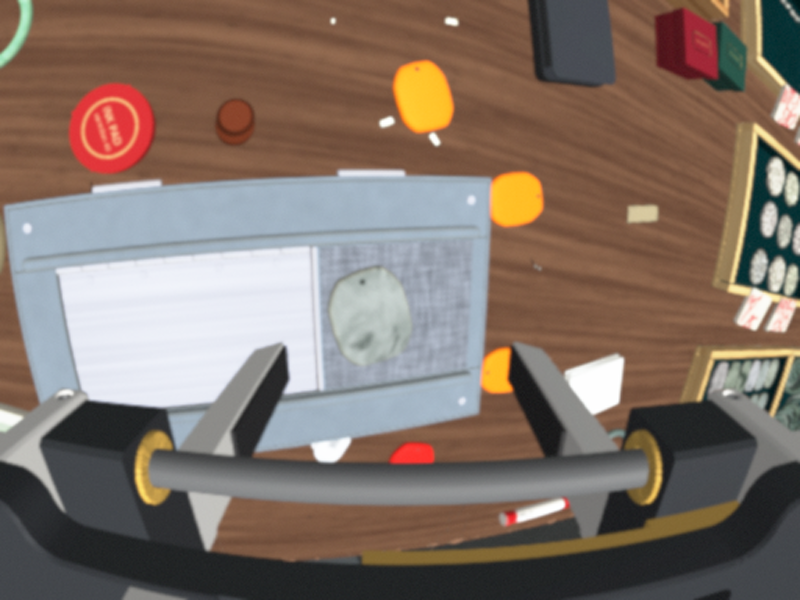

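```bash
cat >> h.py <<'E'
def ray(d,uv,z):
    K=d['intrinsics'];R=cv2.Rodrigues(d['rvec'])[0];C=-R.T@np.ravel(d['tvec'])
    v=(np.array(uv,float)-[K[0,2],K[1,2]])/K[0,0];r=np.linalg.norm(v,axis=1,keepdims=True)
    w=np.c_[np.sin(r)*v/r,np.cos(r)]@R
    P=C+w*((z-C[2])/w[:,2])[:,None]
    xb,yb,_=axes();e=np.array([BOX[0],BOX[1],0])-.03*yb
    return np.c_[(P-e)@xb,(P-e)@yb]*1000
E
python3 -c "
from h import *
d=pickle.load(open('pics/w1.pkl','rb'))
f=lambda a:np.array(a)/1.5625-.2
print(ray(d,f([(5,205),(490,177),(479,415),(317,245),(322,390),(58,270)]),.0965).round(1))
print(ray(d,f([(369,316),(328,310),(411,320),(375,265),(368,366),(335,285),(405,335),(398,278),(345,355)]),.1025).round(1))"
```

```text
[[  75.8  164.4]
 [  76.5 -104.7]
 [ -79.1 -106.7]
 [  40.6   -2.7]
 [ -42.3   -1.9]
 [  39.2  136.2]]
[[  1.2 -28.8]
 [  6.8  -6.3]
 [ -3.7 -53.4]
 [ 29.1 -32.4]
 [-28.2 -27.8]
 [ 20.  -10.5]
 [-12.2 -49.9]
 [ 21.1 -45.5]
 [-19.8 -14.8]]
```

```bash
python3 -c "
from h import *
inc(0,-65,45,22);inc(0,-65,3,22)"
```

```text
(0, -65, 45, 22) mm [  0.7 -18.3  37.4] deg [-1.84  0.    0.31] tcp [0.554 0.017 0.124]
(0, -65, 3, 22) mm [  0.8 -32.7  76.8] deg [-1.84  0.    0.31] tcp [0.554 0.017 0.082]
```

Request:
step_arm(
  increments=[
    {"dx": 0.001, "dy": -0.018, "dz": 0.037, "rx": -1.8, "ry": 0, "rz": 0.3, "jaw": 1.0},
    {"dx": 0.001, "dy": -0.022, "dz": 0.047, "rx": -1.8, "ry": 0, "rz": 0.3, "jaw": 1.0},
    {"dx": 0.001, "dy": -0.025, "dz": 0.057, "rx": -1.8, "ry": 0, "rz": 0.3, "jaw": 1.0},
    {"dx": 0.001, "dy": -0.029, "dz": 0.067, "rx": -1.8, "ry": 0, "rz": 0.3, "jaw": 1.0},
    {"dx": 0.001, "dy": -0.032, "dz": 0.074, "rx": -1.8, "ry": 0, "rz": 0.3, "jaw": 1.0},
  ],
)

```text
t: 1.98
ee_pos: [0.5543, 0.0153, 0.0858]
tcp_rot: [2.75, 0.226, 0.047]
contact_force: [-0.5, -0.3, 2.1]
opening: 0.0942
gripper_force: 0.9
```

```bash
python3 -c "
from h import *
a=snap('scene','s2')['img'][130:280,140:320]; w=snap('wrist','w2')['img'][150:310,150:350]
a=cv2.resize(a,(400,333),interpolation=2);w=cv2.resize(w,(400,333),interpolation=2)
cv2.imwrite('pics/c2.png',np.hstack([a,w]))
where();inc(0,-65,3,22)"
```

```text
B [ -0.8 -66.3   6.1]
A [ -0.5  20.9 -29.1]
t 2.0833 F [-2.3 -0.3  1.5] op 0.09407314681944312
(0, -65, 3, 22) mm [ 0.6 -2.4  2.4] deg [-0.04  0.1  -0.17] tcp [0.554 0.017 0.082]
```

View pics/c2.png

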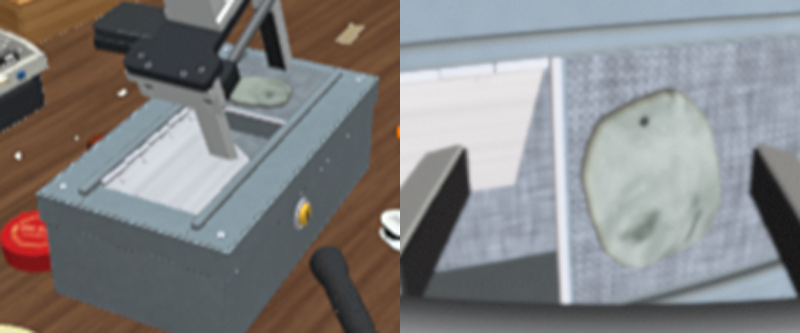

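Request:
step_arm(
  increments=[
    {"dx": 0.001, "dy": -0.001, "dz": 0.003, "rx": 0, "ry": 0, "rz": 0, "jaw": 1.0},
    {"dx": 0.001, "dy": -0.0055, "dz": 0.001, "rx": 0, "ry": 0, "rz": 0, "jaw": 1.0},
    {"dx": 0.001, "dy": -0.0105, "dz": -0.001, "rx": 0, "ry": 0, "rz": 0, "jaw": 1.0},
    {"dx": 0.001, "dy": -0.014, "dz": -0.0025, "rx": 0, "ry": 0, "rz": 0, "jaw": 1.0},
    {"dx": 0.001, "dy": -0.018, "dz": -0.004, "rx": 0, "ry": 0, "rz": 0, "jaw": 1.0},
  ],
)

```text
t: 2.5
ee_pos: [0.5526, 0.0354, 0.0833]
tcp_rot: [2.75, 0.229, 0.049]
contact_force: [-1.3, -1.6, 2.3]
opening: 0.0937
gripper_force: 1.1
```

```bash
python3 -c "
from h import *
a=snap('scene','s3')['img'][130:280,140:320]; w=snap('wrist','w3')['img'][150:310,150:350]
a=cv2.resize(a,(400,333),interpolation=2);w=cv2.resize(w,(400,333),interpolation=2)
cv2.imwrite('pics/c3.png',np.hstack([a,w]))
where();inc(0,8,3,22)"
```

```text
B [  2.1 -46.    4.1]
A [  2.2  41.  -30.9]
t 2.6 F [-1.9  0.3  2.1] op 0.0937474354225953
(0, 8, 3, 22) mm [ -2.2 -50.6 -19.1] deg [-0.08 -0.15 -0.11] tcp [0.541 0.089 0.082]
```

View pics/c3.png

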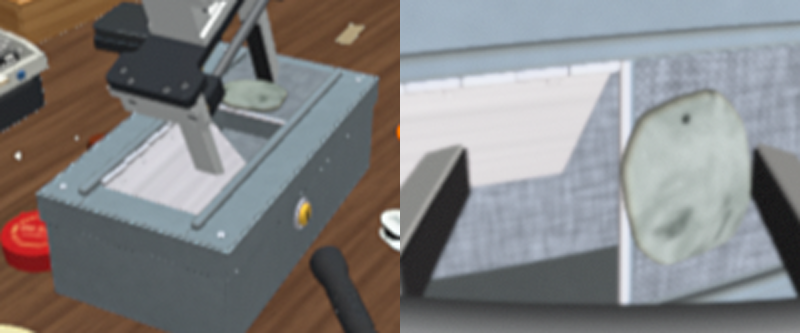

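Request:
step_arm(
  increments=[
    {"dx": 0, "dy": -0.004, "dz": -0.0005, "rx": 0, "ry": 0, "rz": 0, "jaw": 1.0},
    {"dx": 0, "dy": -0.0075, "dz": -0.002, "rx": 0, "ry": 0, "rz": 0, "jaw": 1.0},
    {"dx": 0, "dy": -0.011, "dz": -0.0035, "rx": 0, "ry": 0, "rz": 0, "jaw": 1.0},
    {"dx": 0, "dy": -0.015, "dz": -0.005, "rx": 0, "ry": 0, "rz": 0, "jaw": 1.0},
    {"dx": 0, "dy": -0.0185, "dz": -0.0065, "rx": 0, "ry": 0, "rz": 0, "jaw": 1.0},
  ],
)

```text
t: 3.02
ee_pos: [0.5494, 0.0542, 0.0823]
tcp_rot: [2.749, 0.228, 0.048]
contact_force: [-0.1, -2.8, 4.9]
opening: 0.0936
gripper_force: 2.8
```

```bash
python3 -c "
from h import *
where();inc(0,8,3,22)"
```

```text
B [  2.  -27.4   3.4]
A [  2.2  59.4 -31.7]
t 3.0167 F [-0.1 -2.8  4.9] op 0.0935938644397906
(0, 8, 3, 22) mm [ -2.2 -33.2 -12.9] deg [-0.   -0.11 -0.16] tcp [0.541 0.089 0.082]
```

Request:
step_arm(
  increments=[
    {"dx": 0, "dy": -0.004, "dz": -0.0015, "rx": 0, "ry": 0, "rz": 0, "jaw": 1.0},
    {"dx": 0, "dy": -0.0075, "dz": -0.003, "rx": 0, "ry": 0, "rz": 0, "jaw": 1.0},
    {"dx": 0, "dy": -0.011, "dz": -0.0045, "rx": 0, "ry": 0, "rz": 0, "jaw": 1.0},
    {"dx": 0, "dy": -0.015, "dz": -0.006, "rx": 0, "ry": 0, "rz": 0, "jaw": 1.0},
    {"dx": 0, "dy": -0.0185, "dz": -0.0075, "rx": 0, "ry": 0, "rz": 0, "jaw": 1.0},
  ],
)

```text
t: 3.43
ee_pos: [0.5459, 0.0742, 0.0821]
tcp_rot: [2.75, 0.228, 0.048]
contact_force: [-0.9, -2.6, 4.5]
opening: 0.0938
gripper_force: 2.8
```

```bash
python3 -c "
from h import *
a=snap('scene','s4')['img'][130:280,140:320]; w=snap('wrist','w4')['img'][150:310,150:350]
a=cv2.resize(a,(400,333),interpolation=2);w=cv2.resize(w,(400,333),interpolation=2)
cv2.imwrite('pics/c4.png',np.hstack([a,w]))
where();inc(0,8,3,22)"
```

```text
B [ 1.9 -6.6  3.1]
A [  2.1  80.3 -31.9]
t 3.5333 F [-0.7 -0.7  6.4] op 0.09376054047726205
(0, 8, 3, 22) mm [ -2.  -13.7  -5.4] deg [-0.08 -0.12 -0.12] tcp [0.541 0.089 0.082]
```

View pics/c4.png

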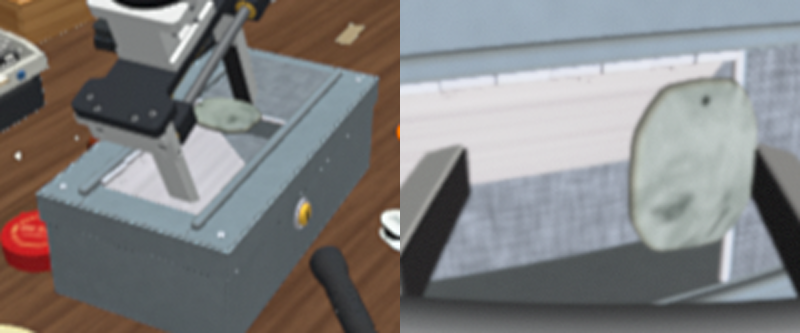

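Request:
step_arm(
  increments=[
    {"dx": 0, "dy": -0.0045, "dz": -0.002, "rx": 0, "ry": 0, "rz": 0, "jaw": 1.0},
    {"dx": 0, "dy": -0.009, "dz": -0.0035, "rx": 0, "ry": 0, "rz": 0, "jaw": 1.0},
    {"dx": 0, "dy": -0.0135, "dz": -0.0055, "rx": 0, "ry": 0, "rz": 0, "jaw": 1.0},
    {"dx": 0, "dy": -0.0165, "dz": -0.0065, "rx": 0, "ry": 0, "rz": 0, "jaw": 1.0},
    {"dx": 0, "dy": -0.0165, "dz": -0.0065, "rx": 0, "ry": 0, "rz": 0, "jaw": 1.0},
  ],
)

```text
t: 3.95
ee_pos: [0.5421, 0.0928, 0.0808]
tcp_rot: [2.752, 0.23, 0.046]
contact_force: [-1.7, 0.9, 1.0]
opening: 0.0938
gripper_force: 0.7
```

```bash
python3 -c "
from h import *
a=snap('scene','s5')['img'][130:280,140:320]; w=snap('wrist','w5')['img'][150:310,150:350]
a=cv2.resize(a,(400,333),interpolation=2);w=cv2.resize(w,(400,333),interpolation=2)
cv2.imwrite('pics/c5.png',np.hstack([a,w]))
where()"
```

```text
B [ 1.3 11.2  2. ]
A [  1.5  98.  -32.9]
t 4.05 F [-1.7  1.   0.6] op 0.09353410997642286
```

View pics/c5.png

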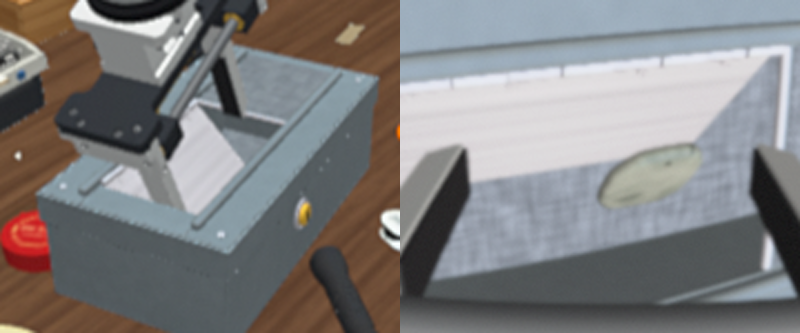

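Request:
step_arm(
  increments=[
    {"dx": 0, "dy": 0, "dz": 0, "rx": 0, "ry": 0, "rz": 0, "jaw": 1.0},
    {"dx": 0, "dy": 0, "dz": 0, "rx": 0, "ry": 0, "rz": 0, "jaw": 1.0},
    {"dx": 0, "dy": 0, "dz": 0, "rx": 0, "ry": 0, "rz": 0, "jaw": 1.0},
    {"dx": 0, "dy": 0, "dz": 0, "rx": 0, "ry": 0, "rz": 0, "jaw": 1.0},
    {"dx": 0, "dy": 0, "dz": 0, "rx": 0, "ry": 0, "rz": 0, "jaw": 1.0},
  ],
)

```text
t: 4.47
ee_pos: [0.5428, 0.0912, 0.0817]
tcp_rot: [2.75, 0.228, 0.047]
contact_force: [-1.9, -0.1, 1.3]
opening: 0.0941
gripper_force: 0.7
```

```bash
python3 -c "
from h import *
snap('wrist','w6')
for t in('w4','w5','w6'):
    i=cv2.imread(f'pics/{t}.png')[180:290,270:345].astype(int); m=(i[...,1]-i[...,0]>8)&(i[...,1]>=i[...,2])
    y,x=np.nonzero(m); print(t,m.sum(),x.mean()+270 if m.any() else 0,y.mean()+180 if m.any() else 0)
where()"
```

```text
w4 175 285.53714285714284 202.50857142857143
w5 532 282.2424812030075 232.21616541353384
w6 479 281.517745302714 232.55949895615868
B [ 1.6 10.   2.7]
A [  1.8  97.2 -32.4]
t 4.5167 F [-2.   0.   0.7] op 0.0940093553789853
```

Request:
step_arm(
  increments=[
    {"dx": 0, "dy": 0.004, "dz": -0.009, "rx": 0, "ry": 0, "rz": 0, "jaw": 1.0},
    {"dx": 0, "dy": 0.0075, "dz": -0.0185, "rx": 0, "ry": 0, "rz": 0, "jaw": 1.0},
    {"dx": 0, "dy": 0.011, "dz": -0.028, "rx": 0, "ry": 0, "rz": 0, "jaw": 1.0},
    {"dx": 0, "dy": 0.015, "dz": -0.037, "rx": 0, "ry": 0, "rz": 0, "jaw": 1.0},
    {"dx": 0, "dy": 0.026, "dz": -0.065, "rx": 0, "ry": 0, "rz": 0, "jaw": 1.0},
  ],
)

```text
t: 4.93
ee_pos: [0.5404, 0.091, 0.1498]
tcp_rot: [2.75, 0.23, 0.039]
contact_force: [-0.5, -0.1, -0.7]
opening: 0.094
gripper_force: 0.0
```

Request:
step_arm(
  increments=[
    {"dx": -0.03, "dy": 0.02, "dz": -0.04, "rx": 0, "ry": 0, "rz": 0, "jaw": 1.0},
    {"dx": -0.07, "dy": 0.02, "dz": -0.05, "rx": 0, "ry": 0, "rz": 0, "jaw": 1.0},
    {"dx": -0.1, "dy": 0.02, "dz": -0.05, "rx": 0, "ry": 0, "rz": 0, "jaw": 1.0},
    {"dx": -0.1, "dy": 0.02, "dz": -0.05, "rx": 0, "ry": 0, "rz": 0, "jaw": 1.0},
    {"dx": -0.1, "dy": 0.02, "dz": -0.05, "rx": 0, "ry": 0, "rz": 0, "jaw": 1.0},
  ],
)

```text
t: 5.35
ee_pos: [0.443, 0.0751, 0.2067]
tcp_rot: [2.751, 0.229, 0.052]
contact_force: [0.2, -0.4, -0.3]
opening: 0.094
gripper_force: 0.0
```

```bash
python3 -c "
from h import *
a=snap('scene','s7')['img'];b=snap('side','d7')['img'];w=snap('wrist','w7')['img']
f=lambda i:cv2.resize(i,(400,300),interpolation=2)
cv2.imwrite('pics/c7.png',np.vstack([np.hstack([f(a[130:280,140:340]),f(b[160:310,190:390])]),np.hstack([f(w[80:380,:400]),f(a)])]))
where()"
```

```text
B [-97.   10.4 127.5]
A [-96.7  98.   92.2]
t 5.5 F [-0.4  0.   0.6] op 0.09450061396335616
```

View pics/c7.png

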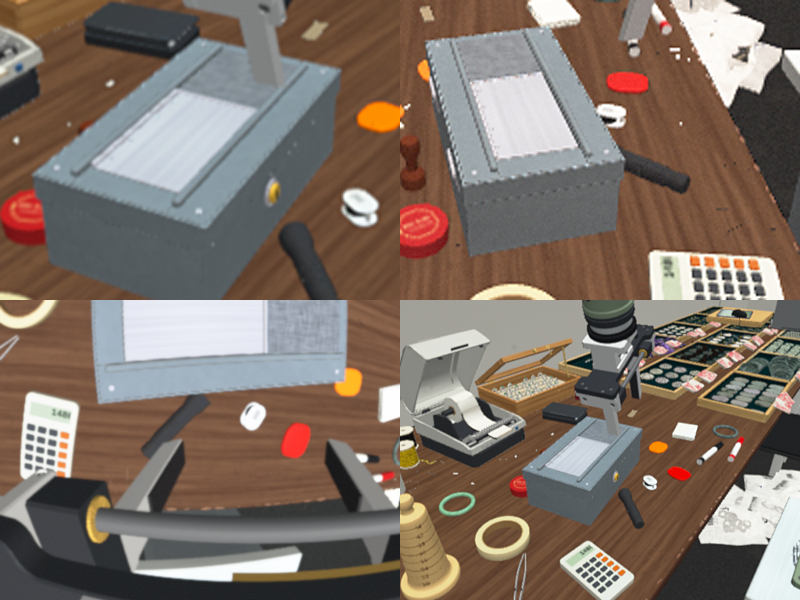

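The flap looks level again (side view, opening corners near (470,80) and (578,150)). The ledge is empty and the bystanders haven't moved. I'll let it settle, compare the flap with the first picture, and hand in if they match.

Request:
step_arm(
  increments=[
    {"dx": 0, "dy": 0, "dz": 0, "rx": 0, "ry": 0, "rz": 0, "jaw": 1.0},
    {"dx": 0, "dy": 0, "dz": 0, "rx": 0, "ry": 0, "rz": 0, "jaw": 1.0},
    {"dx": 0, "dy": 0, "dz": 0, "rx": 0, "ry": 0, "rz": 0, "jaw": 1.0},
    {"dx": 0, "dy": 0, "dz": 0, "rx": 0, "ry": 0, "rz": 0, "jaw": 1.0},
    {"dx": 0, "dy": 0, "dz": 0, "rx": 0, "ry": 0, "rz": 0, "jaw": 1.0},
  ],
)

```text
t: 5.92
ee_pos: [0.4441, 0.0751, 0.2051]
tcp_rot: [2.75, 0.228, 0.047]
contact_force: [0.1, 0.1, 0.3]
opening: 0.0941
gripper_force: 0.0
```

```bash
python3 -c "
from h import *
b=snap('side','d8')['img'].astype(int);a=cv2.imread('pics/d0.png').astype(int)
poly=np.array([(225,200),(262,195),(280,234),(239,240)]);m=np.zeros(b.shape[:2],np.uint8);cv2.fillPoly(m,[poly],1);m=cv2.dilate(m,np.ones((5,5)))
d=np.abs(a-b).max(2)[m>0];print(d.mean(),np.percentile(d,[90,99,100]))
ok=np.percentile(d,99)<40
where(); print(ok)
if ok: print(bot.sign_off())"
```

```text
2.861697140178153 [ 4.   33.08 66.  ]
B [-98.4  10.6 126.2]
A [-98.2  97.8  91. ]
t 5.9667 F [ 0.2 -0.3  0.4] op 0.09403653834441232
True
the job is handed in; nothing more can be done
None
```

The tablet went off the ledge and through the opening, the flap is back level (it matches the first picture), the bystanders look unmoved and the hand is clear; the job was handed in at about 6 s of the 32 s, with no verdict returned.

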